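# Walk a stuck end plate off a fuel cell stack with a mallet

## Task

The tie rods are out, but the end plate on the far end of the fuel cell stack is stuck on its two dowels. Take the soft-faced mallet and, with light taps behind the two ears of the plate, left and right in turn, walk it out until it stands about 20 mm clear of the seal on both sides; keep it square (one ear never more than 10 mm ahead of the other, or it binds), touch the plate with the mallet only and leave the other things where they are. Then stand the mallet back on its head on the blue mat and let go.

Things in the scene. Friction and masses are not known exactly. Their poses are not given: they have to be found in the camera images.
- stack: Fuel cell stack in its cradle, bolted down. Origin: centre of its underside, on the bench. x runs along it to the stuck end plate (away from the robot, within 20 degrees), y left, z up. Dark core: x -80 to 80 mm, y -60 to 60, top 100 mm high. A fixed rear end plate (x -94 to -80) is as wide and high as the stuck one. Cradle plate 8 mm high, y -80 to 80.
- seal (a point): Middle of the orange seal on the core's front end, 80 mm along x of the stack, 60 mm high. Two steel dowels of 8 mm run along the stack 50 mm left and right of it, through the stuck plate. Beside the core, left and right, is a bay 160 mm long between the ears of the rear and front plates, open above and to the side.
- end_plate: Stuck front end plate, aluminium, 14 mm thick, 240 mm wide, 14 to 100 mm above the bench: level with the core's top; two ears, 60 mm wide each, stand out beyond the core's sides. Home, its inner face is on the seal. It slides along the stack's +x on the dowels, 0.75 kg. Origin: on its inner face at the left dowel, 60 mm high; axes as the stack's when square.
- left_ear (a point): Middle of the left ear's inner face, the face to strike, looking back along the stack: 90 mm left of the plate's middle, 60 mm high. Each dowel grips the plate with about 9 N of dry friction and it stays where left; a fast blow makes it coast some mm. About 7 N behind one ear brings that side out, the plate pivoting about the other dowel; the other side needs taps on its own ear.
- right_ear (a point): The same on the right ear: 90 mm right of the plate's middle, 60 mm high.
- left_side (a joint): How far the plate is out from the seal at the left dowel, m: 0 fully home, grows outward, 0.042 end stop.
- right_side (a joint): How far the plate is out from the seal at the right dowel, m, likewise. The dowels are 100 mm apart: a difference of 5.6 mm between the two joints is 10 mm between the ears' middles (0.056 rad).
- mallet: Stubby mallet, 132 mm tall, about 0.36 kg, standing on its head. Origin: centre of the head's underside; z up the handle. Head along x: 84 mm long, a round white nylon face of 42 mm at each end (x +42 and -42 mm, centred 22 mm up), black middle 44 mm wide (y) and high. Wooden handle from 69 to 132 mm up, section 26 mm (x) by 32 mm (y); below it a neck 22 by 26 mm.
- mat: Blue tool mat fixed to the bench, 240 mm (x) by 200 mm (y), 4 mm thick; origin: centre of its underside. The mallet starts on it; it lies to the left or to the right of the stack.
- tray: Bystander: grey parts tray 230 x 150 x 35 mm with the tie rods and nuts in it, on the other side of the stack. Origin: centre of its underside. Leave it.
- coil: Bystander: steel tube coil on a black foot, 88 mm across, about 115 mm tall, beyond the stack. Origin: centre of its underside. Leave it.
- blower: Bystander: black fan housing 70 x 90 x 90 mm beyond the stack. Origin: centre of its underside. Leave it.

How it is judged:
On the way, in this order (a step that is already met when the one before it is completed fails the run):
1. the plate has started: one side is at least 2 mm out (value of joint any of left_side, right_side above 0.002 m), for 0.1 s.
2. both sides of the plate are at least 15 mm out (value of joint each of left_side, right_side above 0.015 m), for 0.1 s.
At the end, for the whole second after the job is handed in: The plate rests 15 to 26 mm out at both dowels; the mallet stands still and upright on its head (within 0.1 rad) with its middle over the mat, let go (all of step 2 and value of joint each of left_side, right_side below 0.026 m and linear speed of end_plate below 0.01 m/s and x of mallet in the frame of mat between -0.12 and 0.12 m and y of mallet in the frame of mat between -0.1 and 0.1 m and height (world z) of mallet below 0.01 m and angle between mallet's own z axis and vertical below 0.1 rad and linear speed of mallet below 0.02 m/s); the robot touches nothing.
It fails at once if the plate is skewed by more than 0.08 rad: one ear about 14 mm ahead of the other (angle between the x axis of end_plate and the x axis of stack, either way round above 0.08 rad).
It fails at once if the plate is touched by the fingers or the arm (contact force between any of the fingers, the arm and end_plate above 1 N).
It fails at once if a blow on the plate harder than 60 N (contact force between mallet and end_plate above 60 N).
It fails at once if the plate is driven more than 32 mm out at either dowel (value of joint any of left_side, right_side above 0.032 m).
It fails at once if the tray, the coil or the blower is moved more than 25 mm (distance of any of tray, coil, blower from where it was at the start of the episode above 0.025 m).
It also fails if it takes over 64 s, if anything falls off the work surface, if the arm or the gripper's body presses on something with over 40 N, if the wrist force passes 120 N, or if a joint passes its speed limit or range.

## Robot

A 7-joint arm with a two-finger parallel gripper is mounted at the origin on the work surface. World frame = base frame: x ahead of the robot, y to its left, z up, the work surface at z = 0. Lengths are in m, angles in rad, forces in N, time in s.
With the tool pointing down it reaches from about 0.35 to 0.9 m from the base axis. Payload 8.1 kg.
Tool frame: the origin (TCP) lies at the very end of the fingers, on their centre line; the grasp point (between the pads) lies 19 mm behind it (arm.grip_depth is the distance from the TCP to the grasp point, in m); x points along the fingers, z is the direction in which the jaws open and shut, and the axes are right-handed (so a half turn about x gives the same grasp; the last joint's range is limited). The gripper opens to 92 mm and grips with 3 to 60 N. Pads are 19 mm wide; open, the fingers measure 130 mm over their backs; the gripper's body (75 mm by 190 mm) begins 47 mm behind the grasp point.
Start: joints at [-1.404, 0.434, 0.025, 1.573, -0.012, 1.134, -0.075], TCP at [0.167, 0.602, 0.227] pointing down, gripper open.
Joint ranges: [-2.62, 2.62], [-0.44, 2.09], [-1.27, 1.32], [0.08, 2.57], [-1.32, 4.46], [0.12, 2], [-2.74, 2.74]. Speed limits (rad/s): [2.22, 2.22, 3.01, 3.01, 3.14, 3.14, 3.14].

## Interface

Orientations are given as a rotation vector (axis times angle).
In Python, from cell import status, cams, arm gives the robot as it stands. The module is installed in compiled form; this text tells all that it offers.
- The arm moves only by the tool step_arm, never from a script. Its argument "rows" is a list of rows, each a list of 7 numbers: the gripper command: -1 is fully open, 1 is shut, values between are in proportion, then the shift along the tool's x, y, z as a fraction of full scale, then the turn, a rotation vector about the tool's x, y, z as a fraction of full scale. In form: [[grip, x, y, z, rx, ry, rz], ...]. A call has 1 to 12 rows; each row is the pose to reach, as a shift and turn from the pose commanded when the call began, along the tool's axes at that moment; what a row does not reach only later rows make up. Full scale, the value 1, is 80 cm for a shift and 60 degrees for a turn. A row lasts 1/12 s, in which the tool goes at most 41.7 mm and 7.16 degrees, less where a joint would pass 70% of its speed; a pose out of reach is approached as far as the arm can. A call with a number of a shift or a turn outside -1 to 1 is refused whole. A call with a gripper value outside its range is refused whole. The fingers move at their own pace and stop on an object; "newtons" is the grip in N (left out, the last holds). Time passes only in rows, so rows that repeat a pose let the fingers close. It gives the time, the measured TCP pose, the force and the opening at its end, in the units of the state.
- status.observe(): the state, without advancing time (a new reading comes with each control period).
- cams.get_image(name): name is "scene" or "top" or "wrist"; returns a dict with "pixels" (420x560x3 uint8, red, green, blue), "range_z" (420x560 float32, m along the optical axis (not along the pixel's ray), 0 where there is no reading), "camera_matrix" (3x3 intrinsics, pixels), "eye" and "attitude" of the camera in the world; the wrist camera has in their place "tool_from_camera" (4x4, takes a point from camera to tool coordinates, whose origin is the TCP and whose axes are the tool frame's). Camera axes: x right, y down, z forward; pixel columns grow to the right and rows downward; lengths in m; the calibration is good to about 2 mm. A picture is of the moment at which its call begins: read the wrist's pose just before it.
- arm.sign_off(): hands the job in, once; it reports no verdict.
The state is a dict: "clock": time; "joints": joint angles; "dq": joint speeds; "joint_efforts": joint torques, N m; "position": TCP position; "ee_rot": TCP orientation; "force": force on the tool from outside, world axes, zero at the start; "ft_torque": the same for the moment, N m; "width": opening from 0.0 (shut) to 1.0 (fully open).
Only numpy, scipy, OpenCV 4.12 (cv2) and the standard library are available. Lean on these libraries where they do the work, as an engineer would, in place of code of your own. Each camera call takes 0.05 s, during which the arm holds its last target.

## Working session

There is one attempt and no reset: what is moved stays moved. The work goes in short steps, Python scripts to look and compute and a tool call to move; the robot and the scene stay as the last step left them, time stands still between calls to the robot, and variables do not carry over. Pictures are saved under pics/ and viewed, and the job is handed in when it is done.

Besides the shell and the picture viewer there is one more tool, called after "Request:" as name(argument=value, ...), one argument or row to a line, values as JSON. step_arm: Moves the arm, as the interface text tells. Its arguments: {"type":"object","properties":{"rows":{"type":"array","items":{"type":"array","items":{"type":"number"}}},"newtons":{"type":"number"}},"required":["rows"]}

```bash
mkdir -p pics; python3 - <<'E'
from cell import status,cams,arm
import cv2,numpy as np
s=status.observe();print(s)
for n in ["scene","top"]:
    d=cams.get_image(n);cv2.imwrite(f"pics/{n}0.png",d["pixels"][:,:,::-1]);np.savez(f"{n}0.npz",**d)
    print(n,d["camera_matrix"],d["eye"],d["attitude"])
E
```

```text
{'clock': 0.0, 'joints': array([-1.40359762,  0.43525369,  0.02497109,  1.57409702, -0.01162501,
        1.13397557, -0.07514863]), 'dq': array([ 0.00100758,  0.00027854,  0.00120607, -0.00027878, -0.00219044,
        0.00037074,  0.00015536]), 'joint_efforts': array([-6.19582206e-04, -6.67852378e+01,  9.84436311e-01, -3.14458394e+01,
       -6.06432371e-02,  4.25976701e-02,  1.54101986e-04]), 'position': array([0.1664967 , 0.60188937, 0.22592589]), 'ee_rot': array([-1.00914447,  1.32609919,  1.00738647]), 'force': array([-0.04802844,  0.88750999,  0.50778417]), 'ft_torque': array([-0.05646661, -0.02584506, -0.02647902]), 'width': 1.003943690205135}
scene [[526.33207685   0.         274.32427465]
 [  0.         526.33207685 217.02208687]
 [  0.           0.           1.        ]] [1.70391854 0.25414976 0.84407271] [-1.42297609 -1.88418559  0.96680648]
top [[484.30132626   0.         279.80207654]
 [  0.         484.30132626 218.90126611]
 [  0.           0.           1.        ]] [ 0.46976247 -0.00808364  1.48935681] [-2.18162466  2.14510077 -0.13927737]
```

View pics/scene0.png

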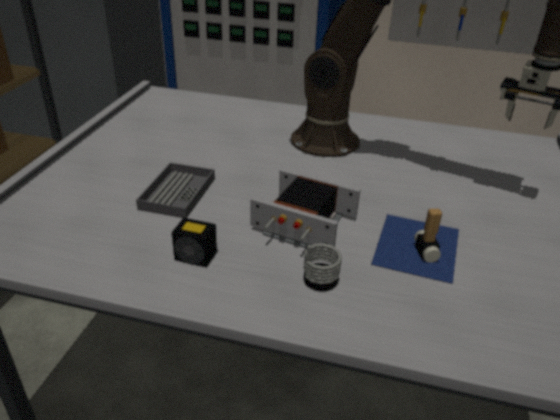

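View pics/top0.png

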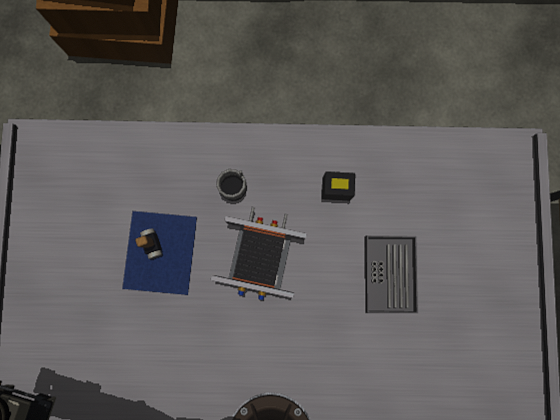

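The scene view shows the plate at about (295,222), the coil at (322,265) and the mallet on the mat at (430,238). The top view shows the stack at about (260,258) with its front plate at (265,227), and the mallet at (150,242). I'll measure these next.

```bash
cat > h.py <<'E'
import numpy as np,cv2
from scipy.spatial.transform import Rotation as R
def cloud(d):
    K=d["camera_matrix"];z=d["range_z"].astype(float);v,u=np.mgrid[:z.shape[0],:z.shape[1]]
    p=np.stack([(u-K[0,2])/K[0,0]*z,(v-K[1,2])/K[1,1]*z,z],-1)
    P=p@R.from_rotvec(d["attitude"]).as_matrix().T+d["eye"];P[z==0]=np.nan
    return P
def proj(d,X):
    K=d["camera_matrix"];c=(np.atleast_2d(X)-d["eye"])@R.from_rotvec(d["attitude"]).as_matrix()
    return c[:,:2]/c[:,2:]*[K[0,0],K[1,1]]+[K[0,2],K[1,2]]
def rect(pts):
    r=cv2.minAreaRect(pts.astype(np.float32).reshape(-1,1,2)); return r
E
python3 - <<'E'
from h import *
d=dict(np.load("top0.npz"));P=cloud(d);z=P[...,2];px=d["pixels"].astype(int)
hsv=cv2.cvtColor(d["pixels"],cv2.COLOR_RGB2HSV)
print("bench z",np.nanmedian(z[320:360,300:500]))
def box(n,m):
    r=rect(P[m][:,:2]); print(n,m.sum(),np.round(r[0],4),np.round(r[1],4),round(r[2],2),"zmed",np.round(np.nanmedian(z[m]),4),"zmax",np.nanmax(z[m]).round(4))
    print(np.round(cv2.boxPoints(r),4).tolist())
def reg(a,b,c,e):
    m=np.zeros(z.shape,bool);m[b:e,a:c]=1;return m
mat=(hsv[...,0]>105)&(hsv[...,0]<125)&(hsv[...,1]>120)&reg(110,200,205,305); box("mat",mat)
st=reg(205,205,312,306)
box("stack top",st&(abs(z-0.1)<0.012))
w=hsv[...,1]<60
f=reg(220,205,312,245)&(abs(z-.1)<.012)&(px.min(-1)>100)
box("front",f)
f=reg(205,270,300,306)&(abs(z-.1)<.012)&(px.min(-1)>100)
box("rear",f)
mm=reg(125,215,190,290)
box("mallet handle",mm&(z>.115)); box("head",mm&(z>.02)&(z<.055))
box("coil",reg(205,160,255,205)&(z>.02)); box("blower",reg(310,160,365,206)&(z>.06))
box("tray",reg(355,225,430,320)&(z>.025))
E
python3 - <<'E'
import cv2
i=cv2.imread("pics/top0.png")
cv2.imwrite("pics/topc.png",cv2.resize(i[150:310,110:320],None,fx=3.7,fy=3.7,interpolation=cv2.INTER_CUBIC))
i=cv2.imread("pics/scene0.png")
cv2.imwrite("pics/scc.png",cv2.resize(i[160:300,230:470],None,fx=3.3,fy=3.3,interpolation=cv2.INTER_CUBIC))
E
```

```text
bench z -0.00026251293830725775
mat 4441 [0.5403 0.347 ] [0.1942 0.2388] 84.72 zmed 0.0031 zmax 0.1269
[[0.4124999940395355, 0.2612999975681305], [0.6503000259399414, 0.2393999993801117], [0.6682000160217285, 0.4327000081539154], [0.4302999973297119, 0.4546999931335449]]
stack top 3176 [0.532  0.0408] [0.2394 0.208 ] 78.75 zmed 0.0995 zmax 0.1104
[[0.4066999852657318, -0.056299999356269836], [0.6105999946594238, -0.09690000116825104], [0.6572999954223633, 0.1378999948501587], [0.45339998602867126, 0.1784999966621399]]
front 394 [0.6151 0.0243] [0.2394 0.0142] 78.86 zmed 0.0995 zmax 0.1073
[[0.5849999785423279, -0.09179999679327011], [0.5989000201225281, -0.09459999948740005], [0.6452000141143799, 0.1404000073671341], [0.6312999725341797, 0.14309999346733093]]
rear 384 [0.4441 0.0584] [0.2391 0.0131] 78.75 zmed 0.0995 zmax 0.108
[[0.41429999470710754, -0.0575999990105629], [0.42719998955726624, -0.060100000351667404], [0.4738999903202057, 0.17440000176429749], [0.460999995470047, 0.1770000010728836]]
mallet handle 117 [0.5669 0.3684] [0.0262 0.0314] 18.73 zmed 0.1332 zmax 0.143
[[0.54
[... 439 characters left out ...]
47] 52.51 zmed 0.0525 zmax 0.1232
[[0.6863999962806702, 0.12139999866485596], [0.753600001335144, 0.0697999969124794], [0.8058000206947327, 0.1378999948501587], [0.7386000156402588, 0.18940000236034393]]
blower 773 [ 0.7484 -0.1917] [0.091  0.0719] 88.38 zmed 0.0896 zmax 0.0982
[[0.7111999988555908, -0.2361000031232834], [0.7831000089645386, -0.23810000717639923], [0.7856000065803528, -0.14720000326633453], [0.7138000130653381, -0.1451999992132187]]
tray 492 [ 0.4875 -0.3556] [0.2307 0.1532] 0.39 zmed 0.0336 zmax 0.0444
[[0.3716000020503998, -0.2797999978065491], [0.3727000057697296, -0.43299999833106995], [0.6033999919891357, -0.43140000104904175], [0.6022999882698059, -0.2782000005245209]]
```

View pics/topc.png

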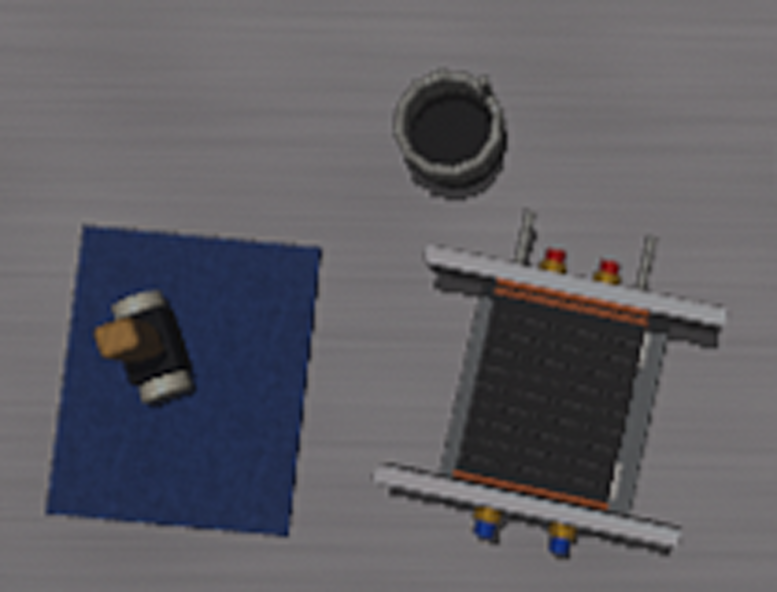

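View pics/scc.png

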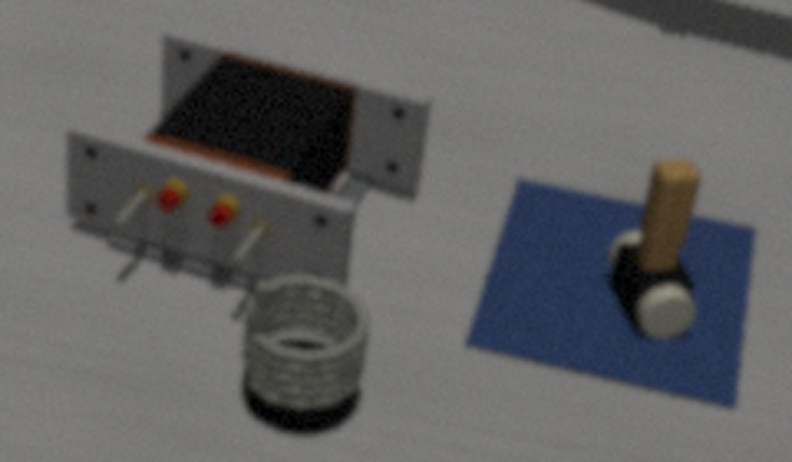

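The picks are consistent: the plate centres are 174.4 mm apart, where 174 is expected, and the stack yaw is −11.2°. The mallet yaw is about 20°. Next I'll work out the approach move.

```bash
cat >> h.py <<'E'
YAW=np.deg2rad(-11.25);SC=np.array([0.5296,0.0414])
def st2w(x,y): 
    c,s=np.cos(YAW),np.sin(YAW); return SC+[c*x-s*y,s*x+c*y]
def w2st(p):
    c,s=np.cos(YAW),np.sin(YAW); d=np.asarray(p)[:2]-SC; return np.array([c*d[0]+s*d[1],-s*d[0]+c*d[1]])
def Rt(yaw,flip=False):
    x=np.array([0,0,-1.]);z=np.array([np.cos(yaw),np.sin(yaw),0]);z=-z if flip else z
    return np.stack([x,np.cross(z,x),z],1)
def rel(s,pos,Rg=None):
    R0=R.from_rotvec(s["ee_rot"]); t=R0.inv().apply(np.asarray(pos)-s["position"])/0.8
    r=np.zeros(3) if Rg is None else (R0.inv()*R.from_matrix(Rg)).as_rotvec()/np.deg2rad(60)
    return np.round(np.r_[t,r],4)
E
python3 - <<'E'
from h import *
from cell import status
s=status.observe()
print(R.from_rotvec(s["ee_rot"]).as_matrix().round(3))
for f in (0,1):
    for z in (.2,.13,.09): print(f,z,rel(s,[.567,.369,z],Rt(np.deg2rad(20),f)))
E
```

```text
[[-0.    -0.964  0.267]
 [-0.001  0.267  0.964]
 [-1.    -0.    -0.001]]
0 0.2 [ 3.280e-02 -5.601e-01 -1.471e-01  9.089e-01 -1.200e-03  8.000e-04]
0 0.13 [ 1.203e-01 -5.601e-01 -1.470e-01  9.089e-01 -1.200e-03  8.000e-04]
0 0.09 [ 1.703e-01 -5.601e-01 -1.469e-01  9.089e-01 -1.200e-03  8.000e-04]
1 0.2 [ 3.280e-02 -5.601e-01 -1.471e-01 -2.091e+00 -9.000e-04 -1.400e-03]
1 0.13 [ 1.203e-01 -5.601e-01 -1.470e-01 -2.091e+00 -9.000e-04 -1.400e-03]
1 0.09 [ 1.703e-01 -5.601e-01 -1.469e-01 -2.091e+00 -9.000e-04 -1.400e-03]
```

Request:
step_arm(
  rows=[
    [-1,0.0328,-0.56,-0.147,0.909,0,0],
    [-1,0.0328,-0.56,-0.147,0.909,0,0],
    [-1,0.0328,-0.56,-0.147,0.909,0,0],
    [-1,0.0328,-0.56,-0.147,0.909,0,0],
    [-1,0.0328,-0.56,-0.147,0.909,0,0],
    [-1,0.0328,-0.56,-0.147,0.909,0,0],
    [-1,0.0328,-0.56,-0.147,0.909,0,0],
    [-1,0.0328,-0.56,-0.147,0.909,0,0],
    [-1,0.0328,-0.56,-0.147,0.909,0,0],
    [-1,0.0328,-0.56,-0.147,0.909,0,0],
    [-1,0.0328,-0.56,-0.147,0.909,0,0],
    [-1,0.0328,-0.56,-0.147,0.909,0,0],
  ],
)

```text
clock: 1.1
position: [0.5739, 0.3616, 0.1997]
ee_rot: [-0.271, 1.552, 0.262]
force: [-0.2, -2.3, 0.9]
width: 0.999
```

Request:
step_arm(
  rows=[
    [-1,0,0,0,0,0,0],
    [-1,0,0,0,0,0,0],
    [-1,0,0,0,0,0,0],
  ],
)

```text
clock: 1.35
position: [0.5657, 0.3708, 0.2001]
ee_rot: [-0.275, 1.554, 0.276]
force: [0.3, -0.0, -1.5]
width: 1.002
```

```bash
python3 - <<'E'
from h import *
from cell import status,cams
s=status.observe();print(s["clock"],s["position"],s["joints"].round(2))
d=cams.get_image("wrist");cv2.imwrite("pics/w1.png",d["pixels"][:,:,::-1]);print(d["tool_from_camera"])
T=np.array(d["tool_from_camera"]);K=d["camera_matrix"];z=d["range_z"].astype(float);v,u=np.mgrid[:420,:560]
p=np.stack([(u-K[0,2])/K[0,0]*z,(v-K[1,2])/K[1,1]*z,z],-1)@T[:3,:3].T+T[:3,3]
P=p@R.from_rotvec(s["ee_rot"]).as_matrix().T+s["position"];np.save("w1.npy",P)
m=(z>0)&(P[...,2]>.122)&(P[...,2]<.145)
if m.sum()>5: r=rect(P[m][:,:2]);print(m.sum(),r,np.median(P[m][:,2]))
m=(z>0)&(P[...,2]>.02)&(P[...,2]<.055)
if m.sum()>5: r=rect(P[m][:,:2]);print(m.sum(),r,np.median(P[m][:,2]))
print(rel(s,[.567,.369,.09],Rt(np.deg2rad(20))))
E
```

```text
1.35 [0.56574445 0.37077897 0.20012648] [-0.86  0.55  0.32  1.49 -0.19  1.14 -0.15]
[[-5.40242665e-04 -2.62448293e-01  9.64945906e-01 -1.57992345e-01]
 [-1.53392033e-05 -9.64946045e-01 -2.62448340e-01  7.08657434e-02]
 [ 9.99999854e-01 -1.56587292e-04  5.17279275e-04  5.54561783e-04]
 [ 0.00000000e+00  0.00000000e+00  0.00000000e+00  1.00000000e+00]]
1363 ((0.5648000240325928, 0.37135761976242065), (0.025610843673348427, 0.03260570019483566), 19.8338680267334) 0.13526928947008157
2459 ((0.5650927424430847, 0.37136203050613403), (0.0838952511548996, 0.043882936239242554), 21.13051414489746) 0.04667443516716743
[ 0.1377 -0.0027  0.0009  0.0014 -0.0011 -0.0008]
```

View pics/w1.png

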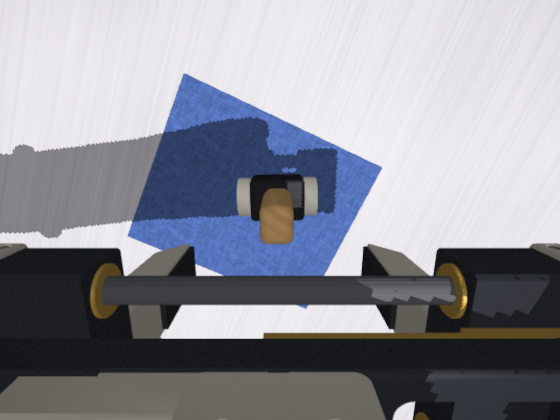

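The wrist view shows the handle at (277,217) between the fingers. It measures (0.5648, 0.3714), which matches the TCP to within 1 mm, so I'll go down and grip.

Request:
step_arm(
  rows=[
    [-1,0.04,0,0,0,0,0],
    [-1,0.08,0,0,0,0,0],
    [-1,0.115,0,0,0,0,0],
    [-1,0.1375,0,0,0,0,0],
    [-1,0.1375,0,0,0,0,0],
    [-1,0.1375,0,0,0,0,0],
    [1,0.1375,0,0,0,0,0],
    [1,0.1375,0,0,0,0,0],
    [1,0.1375,0,0,0,0,0],
    [1,0.1375,0,0,0,0,0],
    [1,0.1375,0,0,0,0,0],
    [1,0.1375,0,0,0,0,0],
  ],
  newtons=55,
)

```text
clock: 2.4
position: [0.5672, 0.3697, 0.0909]
ee_rot: [-0.274, 1.553, 0.274]
force: [0.3, 0.2, 0.2]
width: 0.616
```

Request:
step_arm(
  rows=[
    [1,0,0,0,0,0,0],
    [1,0,0,0,0,0,0],
    [1,0,0,0,0,0,0],
    [1,0,0,0,0,0,0],
  ],
)

```text
clock: 2.73
position: [0.567, 0.3696, 0.0905]
ee_rot: [-0.274, 1.553, 0.274]
force: [-0.9, -0.4, 0.9]
width: 0.322
```

Request:
step_arm(
  rows=[
    [1,0,0,0,0,0,0],
    [1,0,0,0,0,0,0],
    [1,0,0,0,0,0,0],
    [1,0,0,0,0,0,0],
    [1,-0.02,0,0,0,0,0],
    [1,-0.06,0,0,0,0,0],
    [1,-0.1,0,0,0,0,0],
    [1,-0.15,0,0,0,0,0],
    [1,-0.15,0,0,0,0,0],
    [1,-0.15,0,0,0,0,0],
  ],
)

```text
clock: 3.57
position: [0.5684, 0.3702, 0.213]
ee_rot: [-0.272, 1.549, 0.275]
force: [0.4, -0.1, -4.8]
width: 0.278
```

```bash
python3 - <<'E'
from h import *
from cell import status,cams
s=status.observe();print(s["clock"],s["position"],s["width"],s["force"],s["joints"].round(2))
d=cams.get_image("wrist");cv2.imwrite("pics/w2.png",d["pixels"][:,:,::-1])
T=np.array(d["tool_from_camera"]);K=d["camera_matrix"];z=d["range_z"].astype(float);v,u=np.mgrid[:420,:560]
p=np.stack([(u-K[0,2])/K[0,0]*z,(v-K[1,2])/K[1,1]*z,z],-1)@T[:3,:3].T+T[:3,3]
hd=(z>0)&(p[...,0]>.02)&(p[...,0]<.09)&(abs(p[...,2])<.08)&(abs(p[...,1])<.05)
q=p[hd];print(hd.sum(),"head x(tool) min",q[:,0].min(), "z range",np.percentile(q[:,2],[0,1,99,100]),"y",np.percentile(q[:,1],[0,1,99,100]))
print(rect(q[:,[2,1]]))
# hover over left bay: head centre st (0.0,.092)
w=st2w(0.005,.093);print(w,rel(s,[*w,.22],Rt(YAW)))
E
```

```text
3.5667 [0.56841799 0.37022676 0.21302269] 0.2776896442735793 [ 0.39804337 -0.13049053 -4.78741044] [-0.86  0.54  0.33  1.47 -0.18  1.16 -0.15]
5283 head x(tool) min 0.024136107240773336 z range [-0.04116242 -0.04015854  0.04153024  0.04272919] y [-0.01110635 -0.00844089  0.02436034  0.02464498]
((0.0007596984505653381, 0.006903070956468582), (0.035610321909189224, 0.08398765325546265), 89.66960144042969)
[0.55264733 0.13163758] [-0.0097 -0.2735 -0.1204  0.5206  0.0041 -0.0026]
```

View pics/w2.png

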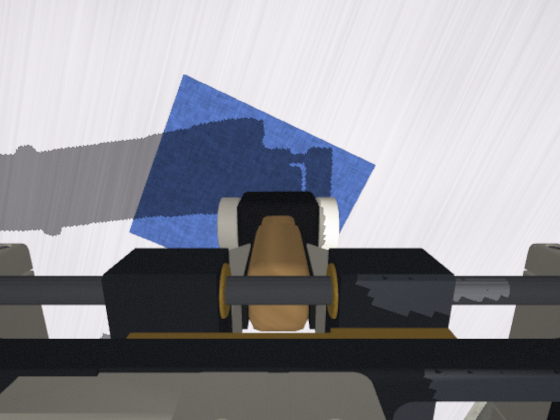

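The grip is good: the width reads 26 mm and the mallet hangs straight, with its face 42 mm ahead of the TCP. Now I'll move to hover above the left bay.

Request:
step_arm(
  rows=[
    [1,-0.01,-0.2735,-0.12,0.52,0.004,-0.003],
    [1,-0.01,-0.2735,-0.12,0.52,0.004,-0.003],
    [1,-0.01,-0.2735,-0.12,0.52,0.004,-0.003],
    [1,-0.01,-0.2735,-0.12,0.52,0.004,-0.003],
    [1,-0.01,-0.2735,-0.12,0.52,0.004,-0.003],
    [1,-0.01,-0.2735,-0.12,0.52,0.004,-0.003],
    [1,-0.01,-0.2735,-0.12,0.52,0.004,-0.003],
    [1,-0.01,-0.2735,-0.12,0.52,0.004,-0.003],
    [1,-0.01,-0.2735,-0.12,0.52,0.004,-0.003],
    [1,-0.01,-0.2735,-0.12,0.52,0.004,-0.003],
    [1,-0.01,-0.2735,-0.12,0.52,0.004,-0.003],
  ],
)

```text
clock: 4.53
position: [0.5512, 0.1326, 0.2176]
ee_rot: [0.148, 1.57, -0.155]
force: [-1.0, 0.1, -4.2]
width: 0.28
```

```bash
cat > chk.py <<'E'
from h import *
from cell import status,cams
import sys
s=status.observe();Rm=R.from_rotvec(s["ee_rot"]).as_matrix()
face=s["position"]+Rm@[.064,.0025,.0425]
print("t",round(s["clock"],2),"tcp",s["position"].round(4),"st tcp",w2st(s["position"]).round(4),"face st",w2st(face).round(4),"yaw",np.rad2deg(np.arctan2(Rm[1,2],Rm[0,2])).round(2),"x",Rm[:,0].round(3),"F",s["force"].round(1),"w",round(s["width"],3))
n=sys.argv[1] if len(sys.argv)>1 else None
if n:
    d=cams.get_image("scene");P=cloud(d);
    q=P.reshape(-1,3);c,sn=np.cos(YAW),np.sin(YAW)
    dx=q[:,:2]-SC;xs=c*dx[:,0]+sn*dx[:,1];ys=-sn*dx[:,0]+c*dx[:,1]
    m=(xs>.085)&(xs<.13)&(abs(ys)<.12)&(q[:,2]>.025)&(q[:,2]<.095)
    A=np.c_[np.ones(m.sum()),ys[m]];b=xs[m];k=np.ones(len(b),bool)
    co=np.array([np.median(b),0])
    for _ in range(12):
        k=abs(b-A@co)<.004;co=np.linalg.lstsq(A[k],b[k],rcond=None)[0]
    print("front face n",k.sum(),"outs L,R (mm)",((co[0]+np.array([.05,-.05])*co[1]-.094)*1e3).round(2),"skew",co[1].round(4))
    i=d["pixels"][:,:,::-1][130:300,220:480];cv2.imwrite(f"pics/{n}.png",cv2.resize(i,None,fx=3,fy=3,interpolation=cv2.INTER_CUBIC))
w=eval(sys.argv[2]) if len(sys.argv)>2 else None
if w: 
    x,y,z=w;print("rel",rel(s,[*st2w(x,y),z],Rt(YAW)))
E
python3 chk.py s3 "(.005,.091,.124)"
```

```text
t 4.53 tcp [0.5512 0.1326 0.2176] st tcp [0.0034 0.0937] face st [0.0456 0.096 ] yaw -11.07 x [-0.005 -0.004 -1.   ] F [-1.   0.1 -4.2] w 0.28
front face n 1569 outs L,R (mm) [-2.74 -2.7 ] skew -0.0004
rel [ 0.1171 -0.0028  0.0025  0.0031 -0.0041  0.0044]
```

View pics/s3.png

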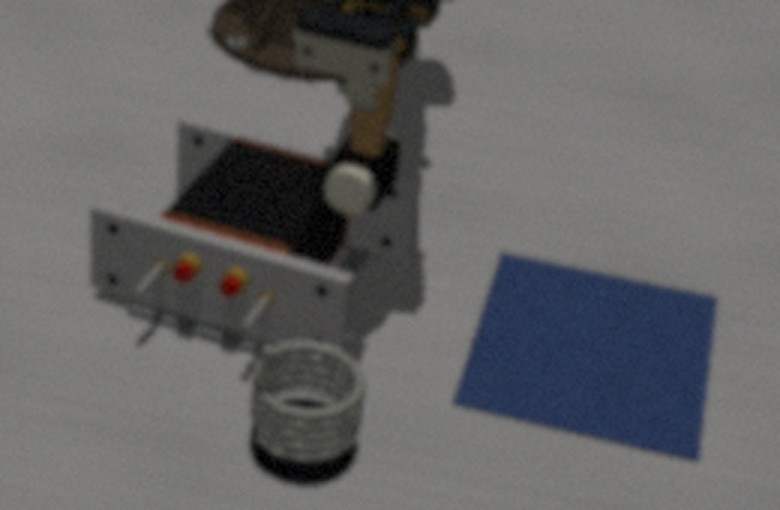

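The scene view shows the mallet above the left bay, with its face at about (350,190) in the crop. The front-face fit gives zero skew and a −2.7 mm calibration bias, so that becomes my zero. Next I'll lower the mallet into the bay.

Request:
step_arm(
  rows=[
    [1,0.03,-0.002,0.002,0,0,0],
    [1,0.06,-0.002,0.002,0,0,0],
    [1,0.09,-0.002,0.002,0,0,0],
    [1,0.117,-0.002,0.002,0,0,0],
    [1,0.117,-0.002,0.002,0,0,0],
    [1,0.117,-0.002,0.002,0,0,0],
  ],
)

```text
clock: 5.08
position: [0.5518, 0.1293, 0.1242]
ee_rot: [0.149, 1.571, -0.157]
force: [0.4, 1.0, -3.2]
width: 0.279
```

```bash
sed -i 's/-.094)\*1e3/-.0913)*1e3/' h.py chk.py; python3 chk.py s4 "(.0375,.091,.124)"
```

```text
t 5.08 tcp [0.5518 0.1293 0.1242] st tcp [0.0046 0.0905] face st [0.0468 0.0928] yaw -11.15 x [-0.006 -0.004 -1.   ] F [ 0.4  1.  -3.2] w 0.279
front face n 1567 outs L,R (mm) [-0.06 -0.02] skew -0.0004
rel [ 0.0001  0.0005  0.0411  0.0016 -0.005   0.0053]
```

View pics/s4.png

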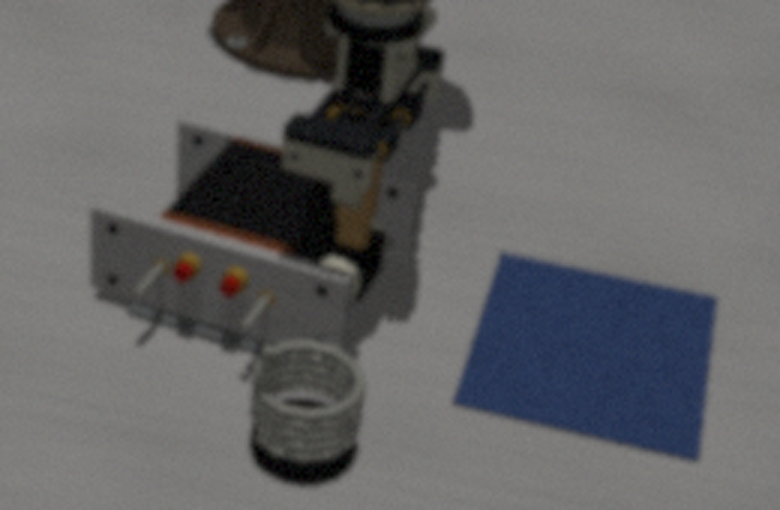

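Request:
step_arm(
  rows=[
    [1,0,0,0.015,0,0,0],
    [1,0,0,0.028,0,0,0],
    [1,0,0,0.034,0,0,0],
    [1,0,0,0.037,0,0,0],
    [1,0,0,0.039,0,0,0],
    [1,0,0,0.041,0,0,0],
    [1,0,0,0.043,0,0,0],
    [1,0,0,0.045,0,0,0],
    [1,0,0,0.045,0,0,0],
  ],
)

```text
clock: 5.88
position: [0.5858, 0.1225, 0.1244]
ee_rot: [0.151, 1.573, -0.156]
force: [-6.2, 1.2, -0.9]
width: 0.278
```

```bash
python3 chk.py s5
```

```text
t 5.88 tcp [0.5858 0.1225 0.1244] st tcp [0.0393 0.0905] face st [0.0813 0.0928] yaw -11.18 x [-0.008 -0.003 -1.   ] F [-6.2  1.2 -0.9] w 0.278
front face n 1539 outs L,R (mm) [ 2.24 -0.07] skew 0.0231
```

Contact made at 6–7 N. The left side is 2.2 mm out and the right 0. I'll push a little further, then retreat, lift, cross over and lower on the right.

Request:
step_arm(
  rows=[
    [1,0,0,0.001,0,0,0],
    [1,0,0,0.002,0,0,0],
    [1,0,0,0.002,0,0,0],
    [1,0,0,-0.015,0,0,0],
    [1,0,0,-0.037,0,0,0],
    [1,-0.02,0,-0.037,0,0,0],
    [1,-0.065,0,-0.037,0,0,0],
    [1,-0.108,0,-0.037,0,0,0],
    [1,-0.108,0,-0.037,0,0,0],
    [1,-0.108,0,-0.037,0,0,0],
  ],
)

```text
clock: 6.77
position: [0.5606, 0.1283, 0.2134]
ee_rot: [0.152, 1.564, -0.155]
force: [-0.4, 0.1, -5.2]
width: 0.282
```

```bash
python3 chk.py s6 "(.007,-.0955,.2105)"
```

```text
t 6.77 tcp [0.5606 0.1283 0.2134] st tcp [0.0134 0.0912] face st [0.056  0.0937] yaw -11.2 x [ 0.001 -0.002 -1.   ] F [-0.4  0.1 -5.2] w 0.282
front face n 1530 outs L,R (mm) [ 3.18 -0.07] skew 0.0325
rel [ 0.0039 -0.2334 -0.0082  0.0008  0.0009  0.0013]
```

Request:
step_arm(
  rows=[
    [1,0,-0.05,-0.006,0,0,0],
    [1,0,-0.1,-0.006,0,0,0],
    [1,0,-0.15,-0.006,0,0,0],
    [1,0,-0.19,-0.006,0,0,0],
    [1,0,-0.22,-0.006,0,0,0],
    [1,0,-0.233,-0.006,0,0,0],
    [1,0,-0.233,-0.006,0,0,0],
    [1,0,-0.233,-0.006,0,0,0],
  ],
)

```text
clock: 7.48
position: [0.5176, -0.0537, 0.211]
ee_rot: [0.151, 1.571, -0.157]
force: [-0.1, 0.9, -3.1]
width: 0.279
```

```bash
python3 chk.py s7 "(.007,-.0955,.124)"
```

```text
t 7.48 tcp [ 0.5176 -0.0537  0.211 ] st tcp [ 0.0068 -0.0956] face st [ 0.049  -0.0934] yaw -11.26 x [-0.006 -0.003 -1.   ] F [-0.1  0.9 -3.1] w 0.279
front face n 1518 outs L,R (mm) [ 3.32 -0.04] skew 0.0335
rel [ 1.087e-01  6.000e-04  8.000e-04 -1.000e-04 -4.700e-03  4.000e-03]
```

View pics/s7.png

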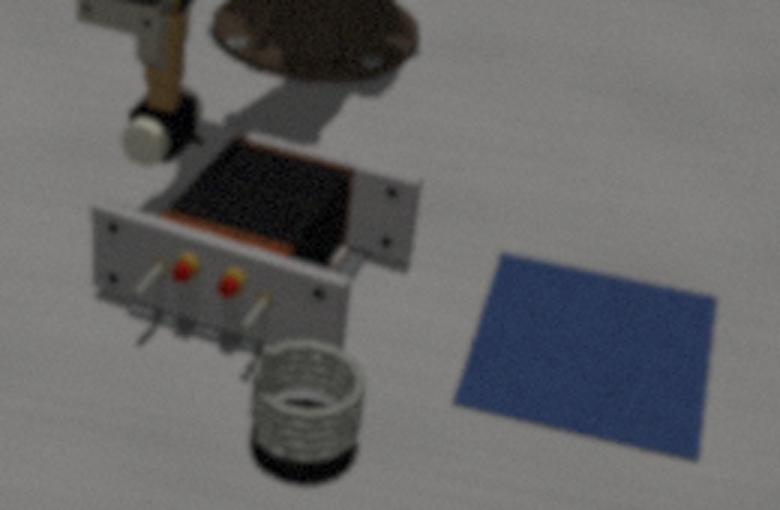

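Request:
step_arm(
  rows=[
    [1,0.04,0,0,0,0,0],
    [1,0.08,0,0,0,0,0],
    [1,0.108,0,0,0,0,0],
    [1,0.108,0,0,0,0,0],
    [1,0.108,0,0.01,0,0,0],
    [1,0.108,0,0.022,0,0,0],
    [1,0.108,0,0.03,0,0,0],
    [1,0.108,0,0.033,0,0,0],
    [1,0.108,0,0.036,0,0,0],
    [1,0.108,0,0.038,0,0,0],
    [1,0.108,0,0.04,0,0,0],
    [1,0.108,0,0.042,0,0,0],
  ],
)

```text
clock: 8.53
position: [0.5498, -0.0602, 0.1258]
ee_rot: [0.151, 1.571, -0.156]
force: [-5.0, 2.2, -0.7]
width: 0.283
```

```bash
python3 chk.py s8
```

```text
t 8.53 tcp [ 0.5498 -0.0602  0.1258] st tcp [ 0.0396 -0.0957] face st [ 0.0818 -0.0934] yaw -11.2 x [-0.006 -0.002 -1.   ] F [-5.   2.2 -0.7] w 0.283
front face n 1578 outs L,R (mm) [3.29 3.22] skew 0.0008
```

The right side is now 3.2 mm out and level with the left. I'll push on to about 6 mm, then retreat and lift.

Request:
step_arm(
  rows=[
    [1,0,0,0.002,0,0,0],
    [1,0,0,0.004,0,0,0],
    [1,0,0,0.005,0,0,0],
    [1,0,0,0.005,0,0,0],
    [1,0,0,-0.01,0,0,0],
    [1,0,0,-0.035,0,0,0],
    [1,-0.02,0,-0.037,0,0,0],
    [1,-0.065,0,-0.037,0,0,0],
    [1,-0.107,0,-0.037,0,0,0],
    [1,-0.107,0,-0.037,0,0,0],
    [1,-0.107,0,-0.037,0,0,0],
  ],
)

```text
clock: 9.5
position: [0.524, -0.0549, 0.2135]
ee_rot: [0.151, 1.563, -0.155]
force: [0.1, -0.3, -5.1]
width: 0.281
```

```bash
python3 chk.py s9 "(.013,.0905,.21)"
```

```text
t 9.5 tcp [ 0.524  -0.0549  0.2135] st tcp [ 0.0133 -0.0955] face st [ 0.056  -0.0931] yaw -11.2 x [ 0.002 -0.003 -1.   ] F [ 0.1 -0.3 -5.1] w 0.281
front face n 1571 outs L,R (mm) [3.31 5.98] skew -0.0267
rel [ 3.900e-03  2.325e-01 -2.000e-04  8.000e-04  2.300e-03  2.200e-03]
```

Request:
step_arm(
  rows=[
    [1,0,0.05,0,0,0,0],
    [1,0,0.1,0,0,0,0],
    [1,0,0.15,0,0,0,0],
    [1,0,0.19,0,0,0,0],
    [1,0,0.22,0,0,0,0],
    [1,0,0.2325,0,0,0,0],
    [1,0,0.2325,0,0,0,0],
    [1,0,0.2325,0,0,0,0],
    [1,0.04,0.2325,0,0,0,0],
    [1,0.08,0.2325,0,0,0,0],
    [1,0.107,0.2325,0,0,0,0],
    [1,0.107,0.2325,0,0,0,0],
  ],
)

```text
clock: 10.55
position: [0.5544, 0.1245, 0.1205]
ee_rot: [0.15, 1.576, -0.162]
force: [-1.7, 1.1, -4.2]
width: 0.278
```

```bash
python3 chk.py s10 "(.047,.0905,.124)"
```

```text
t 10.55 tcp [0.5544 0.1245 0.1205] st tcp [0.0081 0.0863] face st [0.05   0.0882] yaw -11.36 x [-0.012 -0.007 -1.   ] F [-1.7  1.1 -4.2] w 0.278
front face n 1586 outs L,R (mm) [3.46 6.09] skew -0.0263
rel [-0.005   0.0053  0.0485 -0.0018 -0.0096  0.0086]
```

Request:
step_arm(
  rows=[
    [1,-0.002,0.003,0.012,0,0,0],
    [1,-0.002,0.003,0.024,0,0,0],
    [1,-0.002,0.003,0.032,0,0,0],
    [1,-0.002,0.003,0.036,0,0,0],
    [1,-0.002,0.003,0.038,0,0,0],
    [1,-0.002,0.003,0.04,0,0,0],
    [1,-0.002,0.003,0.042,0,0,0],
    [1,-0.002,0.003,0.044,0,0,0],
    [1,-0.002,0.003,0.044,0,0,0],
  ],
)

```text
clock: 11.35
position: [0.5914, 0.123, 0.1263]
ee_rot: [0.151, 1.572, -0.157]
force: [-5.9, 1.1, -0.4]
width: 0.28
```

```bash
python3 chk.py s11
```

```text
t 11.35 tcp [0.5914 0.123  0.1263] st tcp [0.0447 0.0921] face st [0.0867 0.0944] yaw -11.22 x [-0.007 -0.003 -1.   ] F [-5.9  1.1 -0.4] w 0.28
front face n 1529 outs L,R (mm) [7.69 5.93] skew 0.0177
```

Request:
step_arm(
  rows=[
    [1,0,0,0.0015,0,0,0],
    [1,0,0,0.003,0,0,0],
    [1,0,0,0.003,0,0,0],
    [1,0,0,-0.012,0,0,0],
    [1,0,0,-0.035,0,0,0],
    [1,-0.02,0,-0.037,0,0,0],
    [1,-0.065,0,-0.037,0,0,0],
    [1,-0.107,0,-0.037,0,0,0],
    [1,-0.107,0,-0.037,0,0,0],
    [1,-0.107,0,-0.037,0,0,0],
    [1,-0.107,0,-0.037,0,0,0],
  ],
)

```text
clock: 12.32
position: [0.564, 0.1289, 0.2118]
ee_rot: [0.151, 1.569, -0.156]
force: [-0.7, -0.2, -4.5]
width: 0.282
```

```bash
python3 chk.py s12 "(.013,-.0955,.21)"
```

```text
t 12.32 tcp [0.564  0.1289 0.2118] st tcp [0.0167 0.0926] face st [0.059  0.0948] yaw -11.21 x [-0.004 -0.003 -1.   ] F [-0.7 -0.2 -4.5] w 0.282
front face n 1516 outs L,R (mm) [9.38 5.95] skew 0.0343
rel [ 0.0032 -0.2351 -0.0048  0.0007 -0.003   0.0037]
```

Request:
step_arm(
  rows=[
    [1,0,-0.05,-0.004,0,0,0],
    [1,0,-0.1,-0.004,0,0,0],
    [1,0,-0.15,-0.004,0,0,0],
    [1,0,-0.19,-0.004,0,0,0],
    [1,0,-0.22,-0.004,0,0,0],
    [1,0,-0.235,-0.004,0,0,0],
    [1,0,-0.235,-0.004,0,0,0],
    [1,0,-0.235,-0.004,0,0,0],
    [1,0.04,-0.235,-0.004,0,0,0],
    [1,0.08,-0.235,-0.004,0,0,0],
    [1,0.107,-0.235,-0.004,0,0,0],
    [1,0.107,-0.235,-0.004,0,0,0],
  ],
)

```text
clock: 13.37
position: [0.5215, -0.0523, 0.1227]
ee_rot: [0.148, 1.577, -0.155]
force: [-0.9, 0.6, -4.2]
width: 0.278
```

```bash
python3 chk.py s13 "(.047,-.0955,.125)"
```

```text
t 13.37 tcp [ 0.5215 -0.0523  0.1227] st tcp [ 0.0103 -0.0935] face st [ 0.0521 -0.0912] yaw -11.02 x [-0.012 -0.003 -1.   ] F [-0.9  0.6 -4.2] w 0.278
front face n 1530 outs L,R (mm) [9.38 5.95] skew 0.0343
rel [-0.0033 -0.0027  0.0458  0.0038 -0.0106  0.005 ]
```

Request:
step_arm(
  rows=[
    [1,0,-0.001,0.012,0,0,0],
    [1,0,-0.001,0.024,0,0,0],
    [1,0,-0.001,0.031,0,0,0],
    [1,0,-0.001,0.034,0,0,0],
    [1,0,-0.001,0.036,0,0,0],
    [1,0,-0.001,0.038,0,0,0],
    [1,0,-0.001,0.04,0,0,0],
    [1,0,-0.001,0.042,0,0,0],
    [1,0,-0.001,0.044,0,0,0],
    [1,0,-0.001,0.045,0,0,0],
    [1,0,-0.001,0.045,0,0,0],
  ],
)

```text
clock: 14.33
position: [0.5581, -0.0624, 0.1272]
ee_rot: [0.151, 1.572, -0.156]
force: [-6.2, 2.1, -0.1]
width: 0.281
```

```bash
python3 chk.py s14
```

```text
t 14.33 tcp [ 0.5581 -0.0624  0.1272] st tcp [ 0.0482 -0.0962] face st [ 0.0903 -0.0939] yaw -11.19 x [-0.007 -0.002 -1.   ] F [-6.2  2.1 -0.1] w 0.281
front face n 1544 outs L,R (mm) [ 9.29 11.09] skew -0.018
```

Request:
step_arm(
  rows=[
    [1,0,0,0.0012,0,0,0],
    [1,0,0,0.0023,0,0,0],
    [1,0,0,0.0023,0,0,0],
    [1,0,0,-0.012,0,0,0],
    [1,0,0,-0.035,0,0,0],
    [1,-0.02,0,-0.038,0,0,0],
    [1,-0.065,0,-0.038,0,0,0],
    [1,-0.105,0,-0.038,0,0,0],
    [1,-0.105,0,-0.038,0,0,0],
    [1,-0.105,0,-0.038,0,0,0],
    [1,-0.105,0,-0.038,0,0,0],
  ],
)

```text
clock: 15.3
position: [0.5298, -0.0565, 0.2109]
ee_rot: [0.151, 1.569, -0.156]
force: [-0.6, 1.0, -5.0]
width: 0.279
```

```bash
python3 chk.py s15 "(.019,.0905,.21)"
```

```text
t 15.3 tcp [ 0.5298 -0.0565  0.2109] st tcp [ 0.0193 -0.0959] face st [ 0.0616 -0.0936] yaw -11.19 x [-0.004 -0.003 -1.   ] F [-0.6  1.  -5. ] w 0.279
front face n 1582 outs L,R (mm) [ 9.52 12.52] skew -0.0301
rel [ 3.00e-04  2.33e-01 -1.00e-04  1.00e-03 -2.80e-03  3.50e-03]
```

Request:
step_arm(
  rows=[
    [1,0,0.05,0,0,0,0],
    [1,0,0.1,0,0,0,0],
    [1,0,0.15,0,0,0,0],
    [1,0,0.19,0,0,0,0],
    [1,0,0.22,0,0,0,0],
    [1,0,0.234,0,0,0,0],
    [1,0,0.234,0,0,0,0],
    [1,0,0.234,0,0,0,0],
    [1,0.04,0.234,0,0,0,0],
    [1,0.08,0.234,0,0,0,0],
    [1,0.105,0.234,0,0,0,0],
    [1,0.105,0.234,0,0,0,0],
  ],
)

```text
clock: 16.35
position: [0.5626, 0.1236, 0.1222]
ee_rot: [0.15, 1.576, -0.162]
force: [-0.6, -0.3, -3.8]
width: 0.283
```

```bash
python3 chk.py s16 "(.053,.0905,.125)"
```

```text
t 16.35 tcp [0.5626 0.1236 0.1222] st tcp [0.0163 0.0871] face st [0.0582 0.0889] yaw -11.37 x [-0.011 -0.007 -1.   ] F [-0.6 -0.3 -3.8] w 0.283
front face n 1559 outs L,R (mm) [ 9.4  12.34] skew -0.0294
rel [-0.004   0.0043  0.0458 -0.002  -0.0094  0.0086]
```

Request:
step_arm(
  rows=[
    [1,0,0.001,0.01,0,0,0],
    [1,0,0.001,0.02,0,0,0],
    [1,0,0.001,0.027,0,0,0],
    [1,0,0.001,0.031,0,0,0],
    [1,0,0.001,0.033,0,0,0],
    [1,0,0.001,0.035,0,0,0],
    [1,0,0.001,0.037,0,0,0],
    [1,0,0.001,0.039,0,0,0],
    [1,0,0.001,0.041,0,0,0],
    [1,0,0.001,0.041,0,0,0],
  ],
)

```text
clock: 17.23
position: [0.597, 0.1216, 0.1263]
ee_rot: [0.151, 1.572, -0.156]
force: [-5.7, 1.5, -1.2]
width: 0.284
```

```bash
python3 chk.py s17
```

```text
t 17.23 tcp [0.597  0.1216 0.1263] st tcp [0.0505 0.0918] face st [0.0926 0.0941] yaw -11.19 x [-0.007 -0.003 -1.   ] F [-5.7  1.5 -1.2] w 0.284
front face n 1542 outs L,R (mm) [13.57 12.38] skew 0.0118
```

Request:
step_arm(
  rows=[
    [1,0,0,0.002,0,0,0],
    [1,0,0,0.004,0,0,0],
    [1,0,0,0.004,0,0,0],
    [1,0,0,-0.012,0,0,0],
    [1,0,0,-0.035,0,0,0],
    [1,-0.02,0,-0.038,0,0,0],
    [1,-0.065,0,-0.038,0,0,0],
    [1,-0.105,0,-0.038,0,0,0],
    [1,-0.105,0,-0.038,0,0,0],
    [1,-0.105,0,-0.038,0,0,0],
    [1,-0.105,0,-0.038,0,0,0],
  ],
)

```text
clock: 18.2
position: [0.5686, 0.1274, 0.21]
ee_rot: [0.151, 1.569, -0.156]
force: [-0.6, 0.2, -4.7]
width: 0.278
```

```bash
python3 chk.py s18 "(.019,-.0955,.21)"
```

```text
t 18.2 tcp [0.5686 0.1274 0.21  ] st tcp [0.0215 0.0919] face st [0.0637 0.0942] yaw -11.19 x [-0.004 -0.003 -1.   ] F [-0.6  0.2 -4.7] w 0.278
front face n 1494 outs L,R (mm) [15.94 12.48] skew 0.0346
rel [ 0.001  -0.2343 -0.0033  0.0009 -0.0032  0.0038]
```

Request:
step_arm(
  rows=[
    [1,0,-0.05,-0.003,0,0,0],
    [1,0,-0.1,-0.003,0,0,0],
    [1,0,-0.15,-0.003,0,0,0],
    [1,0,-0.19,-0.003,0,0,0],
    [1,0,-0.22,-0.003,0,0,0],
    [1,0,-0.235,-0.003,0,0,0],
    [1,0,-0.235,-0.003,0,0,0],
    [1,0,-0.235,-0.003,0,0,0],
    [1,0.04,-0.235,-0.003,0,0,0],
    [1,0.08,-0.235,-0.003,0,0,0],
    [1,0.105,-0.235,-0.003,0,0,0],
    [1,0.105,-0.235,-0.003,0,0,0],
  ],
)

```text
clock: 19.25
position: [0.5269, -0.0541, 0.1228]
ee_rot: [0.148, 1.577, -0.154]
force: [-1.3, 0.8, -4.8]
width: 0.283
```

```bash
python3 chk.py s19 "(.053,-.0955,.125)"
```

```text
t 19.25 tcp [ 0.5269 -0.0541  0.1228] st tcp [ 0.016  -0.0942] face st [ 0.0578 -0.0919] yaw -11.02 x [-0.012 -0.003 -1.   ] F [-1.3  0.8 -4.8] w 0.283
front face n 1513 outs L,R (mm) [15.92 12.35] skew 0.0357
rel [-0.0032 -0.0018  0.0462  0.0038 -0.0104  0.0049]
```

Request:
step_arm(
  rows=[
    [1,0,-0.001,0.012,0,0,0],
    [1,0,-0.001,0.024,0,0,0],
    [1,0,-0.001,0.031,0,0,0],
    [1,0,-0.001,0.034,0,0,0],
    [1,0,-0.001,0.036,0,0,0],
    [1,0,-0.001,0.038,0,0,0],
    [1,0,-0.001,0.04,0,0,0],
    [1,0,-0.001,0.042,0,0,0],
    [1,0,-0.001,0.044,0,0,0],
    [1,0,-0.001,0.045,0,0,0],
    [1,0,-0.001,0.045,0,0,0],
  ],
)

```text
clock: 20.22
position: [0.5634, -0.0643, 0.1271]
ee_rot: [0.151, 1.572, -0.156]
force: [-5.9, 1.6, -0.6]
width: 0.281
```

```bash
python3 chk.py s20
```

```text
t 20.22 tcp [ 0.5634 -0.0643  0.1271] st tcp [ 0.0538 -0.0971] face st [ 0.0959 -0.0948] yaw -11.19 x [-0.007 -0.002 -1.   ] F [-5.9  1.6 -0.6] w 0.281
front face n 1561 outs L,R (mm) [15.94 16.98] skew -0.0104
```

Request:
step_arm(
  rows=[
    [1,0,0,0.002,0,0,0],
    [1,0,0,0.004,0,0,0],
    [1,0,0,0.004,0,0,0],
    [1,0,0,-0.012,0,0,0],
    [1,0,0,-0.035,0,0,0],
    [1,-0.02,0,-0.038,0,0,0],
    [1,-0.065,0,-0.038,0,0,0],
    [1,-0.105,0,-0.038,0,0,0],
    [1,-0.105,0,-0.038,0,0,0],
    [1,-0.105,0,-0.038,0,0,0],
    [1,-0.105,0,-0.038,0,0,0],
  ],
)

```text
clock: 21.18
position: [0.5351, -0.0583, 0.2108]
ee_rot: [0.151, 1.569, -0.156]
force: [-1.2, -0.1, -4.8]
width: 0.278
```

```bash
python3 chk.py s21 "(.025,.0905,.21)"
```

```text
t 21.18 tcp [ 0.5351 -0.0583  0.2108] st tcp [ 0.0248 -0.0968] face st [ 0.0671 -0.0944] yaw -11.19 x [-0.004 -0.003 -1.   ] F [-1.2 -0.1 -4.8] w 0.278
front face n 1554 outs L,R (mm) [15.98 19.22] skew -0.0324
rel [ 1.000e-04  2.341e-01  5.000e-04  9.000e-04 -2.900e-03  3.600e-03]
```

Request:
step_arm(
  rows=[
    [1,0,0.05,0,0,0,0],
    [1,0,0.1,0,0,0,0],
    [1,0,0.15,0,0,0,0],
    [1,0,0.19,0,0,0,0],
    [1,0,0.22,0,0,0,0],
    [1,0,0.235,0,0,0,0],
    [1,0,0.235,0,0,0,0],
    [1,0,0.235,0,0,0,0],
    [1,0.04,0.235,0,0,0,0],
    [1,0.08,0.235,0,0,0,0],
    [1,0.105,0.235,0,0,0,0],
    [1,0.105,0.235,0,0,0,0],
  ],
)

```text
clock: 22.23
position: [0.5681, 0.1226, 0.1221]
ee_rot: [0.15, 1.576, -0.162]
force: [-0.6, 0.9, -3.4]
width: 0.282
```

Request:
step_arm(
  rows=[
    [1,0,0.001,0.01,0,0,0],
    [1,0,0.001,0.02,0,0,0],
    [1,0,0.001,0.027,0,0,0],
    [1,0,0.001,0.031,0,0,0],
    [1,0,0.001,0.033,0,0,0],
    [1,0,0.001,0.035,0,0,0],
    [1,0,0.001,0.037,0,0,0],
    [1,0,0.001,0.039,0,0,0],
    [1,0,0.001,0.041,0,0,0],
    [1,0,0.001,0.041,0,0,0],
  ],
)

```text
clock: 23.07
position: [0.6026, 0.1203, 0.1265]
ee_rot: [0.151, 1.571, -0.156]
force: [-5.7, 1.5, -0.0]
width: 0.282
```

```bash
python3 chk.py s22
```

```text
t 23.07 tcp [0.6026 0.1203 0.1265] st tcp [0.0562 0.0917] face st [0.0984 0.0939] yaw -11.19 x [-0.006 -0.003 -1.   ] F [-5.7  1.5 -0. ] w 0.282
front face n 1537 outs L,R (mm) [19.63 19.22] skew 0.0041
```

The sides are 19.6 and 19.2 mm out, which is nearly done. One final nudge, then I'll retreat and lift.

Request:
step_arm(
  rows=[
    [1,0,0,0.0006,0,0,0],
    [1,0,0,0.0006,0,0,0],
    [1,0,0,-0.012,0,0,0],
    [1,0,0,-0.035,0,0,0],
    [1,-0.02,0,-0.04,0,0,0],
    [1,-0.065,0,-0.04,0,0,0],
    [1,-0.11,0,-0.04,0,0,0],
    [1,-0.11,0,-0.04,0,0,0],
    [1,-0.11,0,-0.04,0,0,0],
    [1,-0.11,0,-0.04,0,0,0],
  ],
)

```text
clock: 23.95
position: [0.5723, 0.1267, 0.2142]
ee_rot: [0.151, 1.569, -0.156]
force: [-0.6, -0.1, -5.0]
width: 0.278
```

```bash
python3 chk.py s23; python3 - <<'E'
from h import *
from cell import status
s=status.observe()
print(rel(s,[.565,.370,.2],Rt(np.deg2rad(20))))
E
```

```text
t 23.95 tcp [0.5723 0.1267 0.2142] st tcp [0.0252 0.092 ] face st [0.0675 0.0943] yaw -11.19 x [-0.004 -0.003 -1.   ] F [-0.6 -0.1 -5. ] w 0.278
front face n 1533 outs L,R (mm) [19.73 19.12] skew 0.0061
[ 0.0156  0.2968 -0.0673 -0.5197 -0.0054  0.0031]
```

View pics/s23.png

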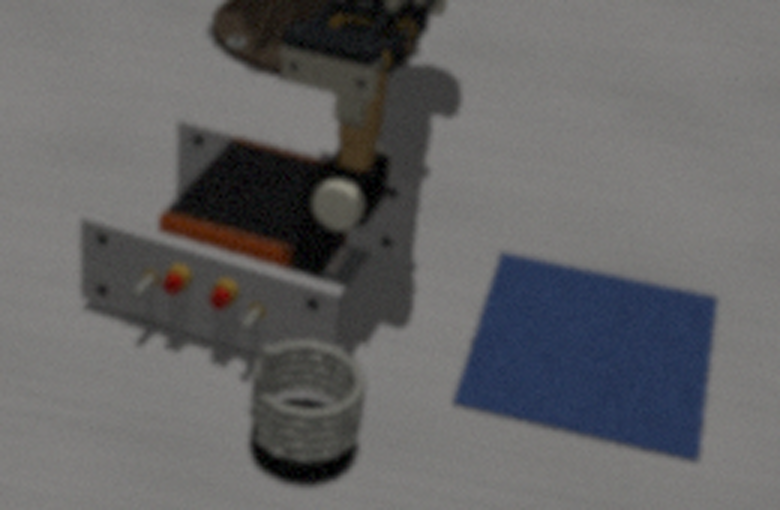

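The plate stands clear of the seal, with the gap visible at about (225,225) in the crop. It reads 19.7 and 19.1 mm out, with a skew of 0.006 rad. Next I'll take the mallet back over the mat.

Request:
step_arm(
  rows=[
    [1,0,0.05,-0.011,-0.087,-0.005,0.003],
    [1,0,0.1,-0.022,-0.174,-0.005,0.003],
    [1,0,0.15,-0.034,-0.26,-0.005,0.003],
    [1,0,0.2,-0.045,-0.35,-0.005,0.003],
    [1,0,0.25,-0.056,-0.43,-0.005,0.003],
    [1,0.015,0.297,-0.067,-0.52,-0.005,0.003],
    [1,0.015,0.297,-0.067,-0.52,-0.005,0.003],
    [1,0.015,0.297,-0.067,-0.52,-0.005,0.003],
    [1,0.015,0.297,-0.067,-0.52,-0.005,0.003],
    [1,0.015,0.297,-0.067,-0.52,-0.005,0.003],
    [1,0.015,0.297,-0.067,-0.52,-0.005,0.003],
  ],
)

```text
clock: 24.92
position: [0.5668, 0.3682, 0.2014]
ee_rot: [-0.272, 1.553, 0.271]
force: [-0.4, 0.5, -4.7]
width: 0.284
```

```bash
python3 - <<'E'
from h import *
from cell import status,cams
s=status.observe();print(s["clock"],s["position"],s["width"],R.from_rotvec(s["ee_rot"]).as_matrix()[:,0].round(3))
d=cams.get_image("wrist")
T=np.array(d["tool_from_camera"]);K=d["camera_matrix"];z=d["range_z"].astype(float);v,u=np.mgrid[:420,:560]
p=np.stack([(u-K[0,2])/K[0,0]*z,(v-K[1,2])/K[1,1]*z,z],-1)@T[:3,:3].T+T[:3,3]
hd=(z>0)&(p[...,0]>.02)&(p[...,0]<.09)&(abs(p[...,2])<.08)&(abs(p[...,1])<.05)
q=p[hd];print(np.percentile(q[:,0],[1,5]),np.percentile(q[:,2],[1,99]),np.percentile(q[:,1],[1,99]))
# head top surface flatness (tool x of black top) vs z
t=q[(q[:,0]<.052)&(q[:,0]>.036)];print(len(t),np.polyfit(t[:,2],t[:,0],1))
print(rel(s,[.565,.370,.0905],Rt(np.deg2rad(20))))
E
```

```text
24.9167 [0.56684136 0.36818362 0.20144623] 0.28389918824355836 [ 0.001 -0.001 -1.   ]
[0.0298346  0.04092225] [-0.04010195  0.04162012] [-0.0086178   0.02451508]
4204 [0.00060891 0.04383157]
[ 0.1387  0.0031 -0.0015 -0.0027  0.0007  0.0011]
```

The mallet hasn't slipped or tilted in the grip. Lowering it.

Request:
step_arm(
  rows=[
    [1,0.03,0.002,0,0,0,0],
    [1,0.06,0.002,0,0,0,0],
    [1,0.09,0.002,0,0,0,0],
    [1,0.115,0.002,0,0,0,0],
    [1,0.127,0.002,0,0,0,0],
    [1,0.131,0.002,0,0,0,0],
    [1,0.134,0.002,0,0,0,0],
    [1,0.136,0.002,0,0,0,0],
    [1,0.136,0.002,0,0,0,0],
    [1,0.136,0.002,0,0,0,0],
  ],
)

```text
clock: 25.8
position: [0.5665, 0.3719, 0.094]
ee_rot: [-0.273, 1.551, 0.274]
force: [-0.6, -0.4, -4.7]
width: 0.281
```

Request:
step_arm(
  rows=[
    [1,0.001,0,0,0,0,0],
    [1,0.002,0,0,0,0,0],
    [1,0.002,0,0,0,0,0],
  ],
)

```text
clock: 26.05
position: [0.5659, 0.3716, 0.0914]
ee_rot: [-0.274, 1.552, 0.274]
force: [-0.7, 0.2, -4.0]
width: 0.283
```

Request:
step_arm(
  rows=[
    [1,0.001,0,0,0,0,0],
    [1,0.0015,0,0,0,0,0],
    [1,0.0015,0,0,0,0,0],
  ],
)

```text
clock: 26.3
position: [0.5659, 0.3716, 0.0902]
ee_rot: [-0.274, 1.552, 0.274]
force: [-0.5, 0.4, -1.8]
width: 0.279
```

Contact has started, with the weight partly taken up. I'll go down slightly more and open.

Request:
step_arm(
  rows=[
    [1,0.0005,0,0,0,0,0],
    [1,0.0005,0,0,0,0,0],
    [0.2,0.0005,0,0,0,0,0],
    [0,0.0005,0,0,0,0,0],
    [-0.3,0.0005,0,0,0,0,0],
    [-1,0.0005,0,0,0,0,0],
    [-1,0.0005,0,0,0,0,0],
    [-1,0.0005,0,0,0,0,0],
    [-1,0.0005,0,0,0,0,0],
    [-1,0.0005,0,0,0,0,0],
    [-1,0.0005,0,0,0,0,0],
    [-1,0.0005,0,0,0,0,0],
  ],
)

```text
clock: 27.3
position: [0.5659, 0.3715, 0.0896]
ee_rot: [-0.274, 1.552, 0.274]
force: [0.3, 0.6, 0.6]
width: 0.957
```

Request:
step_arm(
  rows=[
    [-1,0,0,0,0,0,0],
    [-1,0,0,0,0,0,0],
    [-1,-0.01,0,0,0,0,0],
    [-1,-0.04,0,0,0,0,0],
    [-1,-0.08,0,0,0,0,0],
    [-1,-0.12,0,0,0,0,0],
    [-1,-0.16,0,0,0,0,0],
    [-1,-0.2,0,0,0,0,0],
    [-1,-0.2,0,0,0,0,0],
  ],
)

```text
clock: 28.05
position: [0.5685, 0.3728, 0.2578]
ee_rot: [-0.269, 1.543, 0.277]
force: [2.1, 0.8, 0.8]
width: 1.001
```

```bash
python3 chk.py s24; python3 - <<'E'
from h import *
from cell import status,cams
s=status.observe();d=cams.get_image("wrist");cv2.imwrite("pics/w24.png",d["pixels"][:,:,::-1])
T=np.array(d["tool_from_camera"]);K=d["camera_matrix"];z=d["range_z"].astype(float);v,u=np.mgrid[:420,:560]
p=np.stack([(u-K[0,2])/K[0,0]*z,(v-K[1,2])/K[1,1]*z,z],-1)@T[:3,:3].T+T[:3,3]
P=p@R.from_rotvec(s["ee_rot"]).as_matrix().T+s["position"]
for a,b in((.122,.145),(.02,.055)):
    m=(z>0)&(P[...,2]>a)&(P[...,2]<b)&(abs(P[...,0]-.565)<.1)&(abs(P[...,1]-.37)<.1);print(m.sum(),rect(P[m][:,:2]),np.median(P[m][:,2]))
E
```

```text
t 28.05 tcp [0.5685 0.3728 0.2578] st tcp [-0.0265  0.3326] face st [0.0091 0.3573] yaw 19.98 x [ 0.01   0.007 -1.   ] F [2.1 0.8 0.8] w 1.001
front face n 1538 outs L,R (mm) [19.61 19.19] skew 0.0043
923 ((0.5659903287887573, 0.37463000416755676), (0.02548356167972088, 0.03106085956096649), 20.261491775512695) 0.13530317504400713
1829 ((0.5662457346916199, 0.37383538484573364), (0.0837230235338211, 0.04435616359114647), 20.214719772338867) 0.04662009479196705
```

View pics/s24.png

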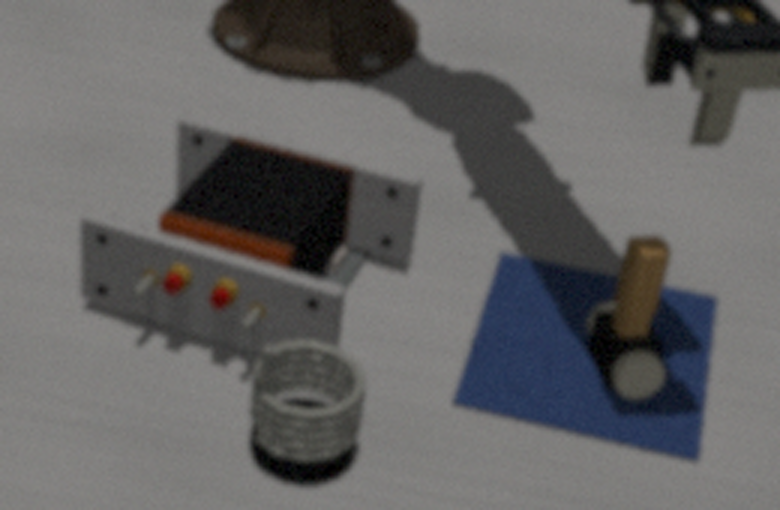

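The mallet stands upright on the mat, at about (637,330) in the crop, and the gripper is clear. I'll let the arm settle, cross-check with the top camera and hand in.

Request:
step_arm(
  rows=[
    [-1,0,0,0,0,0,0],
    [-1,0,0,0,0,0,0],
    [-1,0,0,0,0,0,0],
    [-1,0,0,0,0,0,0],
  ],
)

```text
clock: 28.48
position: [0.5653, 0.3712, 0.2486]
ee_rot: [-0.275, 1.554, 0.273]
force: [0.2, -0.5, -0.3]
width: 0.998
```

```bash
python3 - <<'E'
from h import *
from cell import status,cams,arm
d=cams.get_image("top");P=cloud(d);z=P[...,2];c,s=np.cos(YAW),np.sin(YAW)
dx=P[...,:2]-SC;xs=c*dx[...,0]+s*dx[...,1];ys=-s*dx[...,0]+c*dx[...,1]
m=(abs(z-.1)<.012)&(xs>.09)&(xs<.13)&(abs(ys)<.13)&(d["pixels"].min(-1)>100)
print("front plate centre st",rect(np.c_[xs[m],ys[m]]))
for n,a in (("coil",(205,160,255,205)),("blower",(310,160,365,206)),("tray",(355,225,430,320))):
    k=np.zeros(z.shape,bool);k[a[1]:a[3],a[0]:a[2]]=1;k&=z>{"coil":.02,"blower":.06,"tray":.025}[n];print(n,np.round(rect(P[k][:,:2])[0],4))
print(arm.sign_off(),status.observe()["clock"])
E
```

```text
front plate centre st ((0.10647131502628326, -0.00033499300479888916), (0.23958107829093933, 0.014636527746915817), 89.61311340332031)
coil [0.7464 0.1294]
blower [ 0.7489 -0.1915]
tray [ 0.4875 -0.3556]
the job is handed in; nothing more can be done
the job is handed in; nothing more can be done
```

I walked the plate out with alternating light nudges of the mallet, left and right ear in turn. I then stood the mallet back on the mat, let go and handed the job in at about 28.5 s; no verdict was reported.

- **Plate:** it stands about 19.6 mm out at the left dowel and 19.2 mm at the right, by the scene camera with its starting bias of 2.7 mm taken out. The top camera agrees, at about 19.5 mm at the middle. Residual skew is about 0.005 rad, and the largest I measured on the way was 0.036 rad.
- **Tap force:** I pressed slowly rather than swinging. The wrist force read about 6 N at the pauses during the nudges, where I sampled it; the contact force at the plate was not measured directly.
- **Mallet:** it is upright on the mat at about (0.566, 0.374), with the handle centred over the head to within 1 mm. The gripper is open and well clear above it.
- **Bystanders:** the tray, coil and blower are within 1 mm of where they started.
- **Checks:** none failed or disagreed.

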